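# Hang a sanding disc in the gap on a shop display rail

### The arm

A 6-joint arm with a two-finger parallel gripper is mounted at the origin on the work surface. World frame = base frame: x ahead of the robot, y to its left, z up, the work surface at z = 0. Lengths are in m, angles in rad, forces in N, time in s.
With the tool pointing down it reaches from about 0.425 to 1.125 m from the base axis. Payload 14.9 kg.
Tool frame: the origin (TCP) lies between the finger pads, 19 mm behind the fingertips; this is the grasp point; z points along the fingers, y is the line along which they close (so a half turn about z gives the same grasp; the last joint's range is limited). The gripper opens to 91 mm and grips with 3 to 60 N. Pads are 32 mm wide; open, the fingers measure 118 mm over their backs; the gripper's body (76 mm by 178 mm) begins 60 mm behind the grasp point.
Start: joints at [-1.189, 0.379, 1.734, -0, 1.028, -0.033], TCP at [0.282, -0.641, 0.233] pointing down, gripper open.
Joint ranges: [-2.77, 2.77], [-0.74, 2.19], [0, 2.66], [-1.06, 4.2], [0.31, 2.87], [-3.08, 3.08]. Speed limits (rad/s): [1.89, 1.89, 2.39, 3.14, 3.14, 3.14].

### API

Orientations are given as a 3x3 rotation matrix whose columns are the frame's x, y, z axes.
In Python, from station import robot, claw, kin, telemetry, camera, job, silhouettes gives the robot as it stands. Calls block until the motion is done:
- robot.move_to(position, orientation): joint-space move of the TCP to a pose.
- robot.move_straight(position, frame=None, vel=0.15): straight line of the TCP; frame=None keeps the orientation; vel is the mean speed in m/s.
- robot.goto_joints(angles): joint-space move.
- claw.gripper_to(opening, squeeze=None): finger opening in m; squeeze is the grip in N (None keeps the last); returns when the fingers have stopped.
- robot.pause(seconds).
- kin.solve_ik(position, orientation): joint angles nearest the present ones, or None.
- telemetry.observe(): the state.
- camera(name): name is "side" or "top"; returns a dict with "img" (480x640x3 uint8, red, green, blue), "K" (3x3 intrinsics, pixels), "origin" and "orientation" of the camera in the world. Camera axes: x right, y up, looking along -z (the intrinsics and any distortion apply to the point x, -y, -z); pixel columns grow to the right and rows downward; lengths in m; the calibration is good to about 2 mm. A picture is of the moment at which its call begins. There is no depth.
A pose or a line that the arm cannot do raises robot.PlanningError and nothing moves.
- job.hand_in(): hands the job in; it is judged then, once.
Trained networks look in a picture, given as the dict that the camera call returned (one of the last four; its "shot" number tells which), for a name from the list of things; names that differ only in an ending like _2 or _b are one class to them, and where a whole thing is asked for, a point or a joint stands for the part that bears it (a point fixed in the world has none). Each returns a list of dicts, best first, with "confidence" (0 to 1); they miss things now and then, are a little off and sometimes report something else, mostly with a low value. They report only what shows in the picture. A call takes as long as a camera call. They do not tell look-alikes from the thing itself.
- silhouettes(picture, target): "region" (480x640 bool, what is visible of it) and "rect" ([left, top, right, bottom] in pixels, round what is visible of it).
The state is a dict: "time_s": time; "joint_positions": joint angles; "joint_velocities": joint speeds; "effort": joint torques, N m; "ee_pos": TCP position; "tool_rot": TCP orientation; "contact_force": force on the tool from outside, world axes, zero at the start; "moment": the same for the moment, N m; "gripper_width": finger opening in m; "finger_force": force on a finger pad.
Only numpy, scipy, OpenCV 4.12 (cv2) and the standard library are available. Lean on these libraries where they do the work, as an engineer would, in place of code of your own. Each camera call takes 0.05 s, during which the arm holds its last target. There are 200 camera calls.

### The job

Take the red-brown sanding disc out of its cardboard carton by the orange grip on top and hang it on the display bar between the blue pack and the black wheel, with its hook dropped fully home in the slot of the yellow clip, down on the bar itself, and let go. The clip was pushed on by hand and is not exactly midway, so feel for the slot with light pressure: do not press hard on clip or bar, do not shove the two hanging neighbours, and leave the bottle standing where it is.

Things in the scene. Friction and masses are not known exactly. Their poses are not given: they have to be found in the camera images.
- disc: Red-brown sanding disc, 90 mm across, 14 mm thick (own y), about 0.2 kg, on an orange hook hanger 8 mm thick; stands upright in the carton. Origin: lowest point of its rim, mid thickness; z up. The hook opens to own +x: spine x -20..-12, arm x -20..20 with flat underside at z 136, tip x 12..20 down to z 124; disc top z 90, so a 34 mm high mouth. Grip block on top: 20 (x) by 12 (y), z 146..190.
- grip (a point): Pinch point on the orange grip's axis, 172 mm above the disc's lowest point; pinch across its 20 mm width (own x) straight from above. With the TCP here the fingertips stay above the neighbours when the hook is home. Axes as disc.
- hook_seat (a point): Middle of the flat underside of the hook's arm, 136 mm above the disc's lowest point; it rests on the bar when hung. Axes as disc.
- bay: Origin: bar's top face, on its centre line, midway between the neighbours (centres 25.5 mm either side, clear gap 31 mm); x across the bar, away from robot, y along it. Carries the firm yellow clip: two blocks 10 (y) by 14 (x), 8 mm high over the bar, with a 10.5 mm slot between, open down to the bar. Slot centre up to 6 mm off in y, unmeasured: feel for it. hook_seat z: 8 mm on a block, 0 home.
- stand: Dark blue display stand, fixed. Origin: on the counter under the bar's middle. Square steel bar 10 x 10 mm, 300 mm long along own y, top face 160 mm above the counter, between two posts at y +-145 mm no higher than the bar. Base plate 130 x 320 x 8 mm, with a white ticket holder under the gap.
- carton: Open cardboard carton, fixed, 104 mm (own x) x 30 mm (own y) x 52 mm high, 5 mm walls and floor, holding the disc upright. Origin: centre of its underside.
- blue_pack: Blue boxed pack, 78 x 20 (own y) x 88 mm, 0.22 kg, hanging loose by a white hook on the bar on one side of the gap. Origin 136 mm below the bar's top, mid thickness; hook top 10 mm above the bar's top.
- black_wheel: Black grinding wheel, 88 mm across, 20 mm thick (own y), 0.25 kg, hanging loose by a white hook on the bar on the other side of the gap. Origin 136 mm below the bar's top, mid thickness; hook top 10 mm above the bar's top.
- bottle: Yellow bottle, 56 mm across, 130 mm high, standing on the counter. Origin: centre of its underside.
There are look-alikes about, which are no part of the job. Leave any turquoise look-alike of the disc alone.

How it is judged:
On the way:
1. the disc is lifted clear of its carton (z of disc in the frame of carton above 0.055 m), for 0.2 s.
At the end, for the whole second after the job is handed in: Disc hangs upright (0.15 rad), hardly swinging, hook underside within 3 mm of the bar top (in the slot), within 9 mm along and 12 mm across the bar of the gap middle; neighbours hang upright within 15 mm, bottle stands within 20 mm, of their starts (z of hook_seat in the frame of bay between -0.003 and 0.003 m and y of hook_seat in the frame of bay between -0.009 and 0.009 m and x of hook_seat in the frame of bay between -0.012 and 0.012 m and angle between each of disc, blue_pack, black_wheel's own z axis and vertical below 0.15 rad and linear speed of disc below 0.15 m/s and distance of each of blue_pack, black_wheel from where it was at the start of the episode below 0.015 m and distance of bottle from where it was at the start of the episode below 0.02 m and angle between bottle's own z axis and vertical below 0.2 rad); the robot touches nothing.
It fails at once if the disc or its hook is pressed on the clip or bar with more than 25 N (contact force between disc and bay above 25 N or contact force between disc and stand above 25 N).
It fails at once if a hanging neighbour is shoved by the disc with more than 8 N (contact force between disc and blue_pack above 8 N or contact force between disc and black_wheel above 8 N).
It fails at once if a hanging neighbour is moved more than 30 mm (distance of any of blue_pack, black_wheel from where it was at the start of the episode above 0.03 m).
It also fails if it takes over 64 s, if anything falls off the work surface, if the arm or the gripper's body presses on something with over 40 N, if the wrist force passes 120 N, or if a joint passes its speed limit or range.

## Working session

There is one attempt and no reset: what is moved stays moved. The work goes in short steps, each a Python script; the robot and the scene stay as the last script left them, time stands still between calls to the robot, and variables do not carry over. Pictures are saved under pics/ and viewed, at most 10 in all, crops included, and the job is handed in when it is done.

```bash
mkdir -p pics; ls
cat > h.py <<'E'
import numpy as np, cv2, pickle
from station import robot, claw, kin, telemetry, camera, job, silhouettes
E
python3 - <<'E'
from h import *
for n in ("top","side"):
    p=camera(n); cv2.imwrite(f"pics/{n}0.png",p["img"][:,:,::-1]); pickle.dump(p,open(n+".pkl","wb"))
    print(n,p["K"],p["origin"],p["orientation"],[k for k in p])
    for t in ("disc","carton","stand","blue_pack","black_wheel","bottle","bay","grip"):
        try: print(t,[(np.round(s["confidence"],2),s["rect"]) for s in silhouettes(p,t)])
        except Exception as e: print(t,e)
s=telemetry.observe(); print(s["time_s"],s["tool_rot"])
E
```

```text
pics
top [[477.60929757   0.         314.66114064]
 [  0.         477.60929757 229.31456706]
 [  0.           0.           1.        ]] [ 0.56499082 -0.05505883  1.07603726] [[-0.02026664  0.99829747 -0.05469401]
 [-0.99975404 -0.01974263  0.01010411]
 [ 0.0090071   0.05488533  0.99845204]] ['img', 'K', 'origin', 'orientation', 'shot']
disc [(np.float64(0.87), [408.2, 289.2, 488.3, 338.4]), (np.float64(0.85), [379.9, 251.7, 402.5, 294.8]), (np.float64(0.68), [409.0, 156.5, 450.1, 240.4]), (np.float64(0.23), [372.4, 246.3, 397.4, 294.4])]
carton [(np.float64(0.81), [374.9, 248.5, 395.4, 295.6])]
stand [(np.float64(0.95), [108.5, 237.2, 283.2, 303.5]), (np.float64(0.31), [378.4, 249.2, 402.3, 293.2])]
blue_pack [(np.float64(0.57), [153.6, 251.2, 183.7, 289.6])]
black_wheel [(np.float64(0.58), [185.0, 250.8, 211.0, 291.9])]
bottle [(np.float64(0.88), [335.7, 194.6, 358.7, 218.8])]
bay [(np.float64(0.44), [165.4, 264.7, 198.0, 301.0])]
grip [(np.float64(0.95), [410.2, 287.6, 489.5, 338.0]), (np.float64(0.83), [381.5, 250.7, 402.5, 291.3]), (np.float64(0.78), [407.6, 156.7, 446.3, 240.7])
[... 503 characters left out ...]
17), [128.5, 295.0, 364.7, 480.0])]
carton [(np.float64(0.89), [395.3, 242.6, 458.6, 295.6])]
stand [(np.float64(0.97), [129.8, 294.1, 366.4, 480.0])]
blue_pack [(np.float64(0.93), [193.9, 374.6, 244.6, 459.6])]
black_wheel [(np.float64(0.61), [227.6, 348.4, 275.2, 431.0])]
bottle [(np.float64(0.92), [326.8, 208.8, 354.6, 268.9])]
bay [(np.float64(0.89), [211.1, 359.7, 273.5, 470.6])]
grip [(np.float64(0.77), [358.1, 183.6, 423.0, 239.2]), (np.float64(0.66), [469.6, 246.0, 560.4, 291.6]), (np.float64(0.6), [403.1, 196.9, 452.7, 273.0])]
0.9 [[ 9.15201909e-01  4.02995613e-01  2.60693290e-05]
 [ 4.02995614e-01 -9.15201909e-01 -1.74721404e-05]
 [ 1.68175038e-05  2.64963615e-05 -1.00000000e+00]]
```

View pics/top0.png

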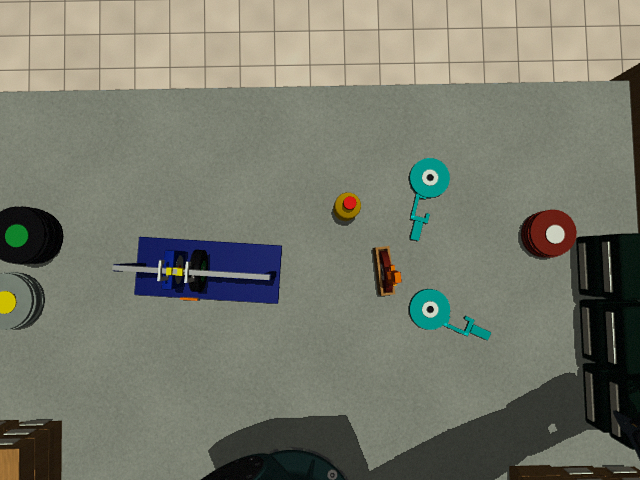

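View pics/side0.png

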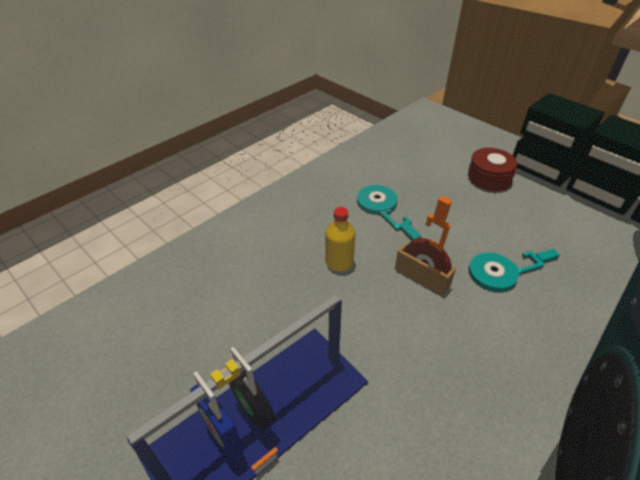

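Candidates: the red-brown disc in the carton (top 385,272; side 430,245), turquoise look-alikes (top 430,178 and 430,310) and a red-brown stack (top 548,233). I choose the one standing in the carton with the orange grip. Next are close crops to check that and to measure the stand.

Run:
```python
import cv2,pickle,numpy as np
t=pickle.load(open("top.pkl","rb"))["img"][:,:,::-1]; s=pickle.load(open("side.pkl","rb"))["img"][:,:,::-1]
def crop(im,x0,y0,w,h,k,st):
    c=cv2.resize(im[y0:y0+h,x0:x0+w],None,fx=k,fy=k,interpolation=cv2.INTER_CUBIC).copy()
    for x in range(x0,x0+w,st): cv2.putText(c,str(x),((x-x0)*k,8),0,.3,(255,255,255),1); cv2.line(c,((x-x0)*k,10),((x-x0)*k,14),(255,255,255),1)
    for y in range(y0,y0+h,st): cv2.putText(c,str(y),(0,(y-y0)*k),0,.3,(255,255,255),1); cv2.line(c,(20,(y-y0)*k),(24,(y-y0)*k),(255,255,255),1)
    return c
a=np.hstack([crop(t,365,235,60,75,6,10),crop(s,390,190,72,112,6,10)[:,:]] if 0 else [cv2.copyMakeBorder(crop(t,365,240,60,65,6,10),0,170,0,0,0),crop(s,390,190,80,112,5,10)])
cv2.imwrite("pics/c1.png",a); 
b=cv2.resize(crop(t,105,230,190,80,4,10),(760,320)); c=crop(s,180,330,110,56,5,10)
H=np.zeros((600,780,3),np.uint8); H[:320,:760]=b; H[320:600,:550]=c; cv2.imwrite("pics/c2.png",H); print(a.shape)
```

```text
(560, 760, 3)
```

View pics/c1.png

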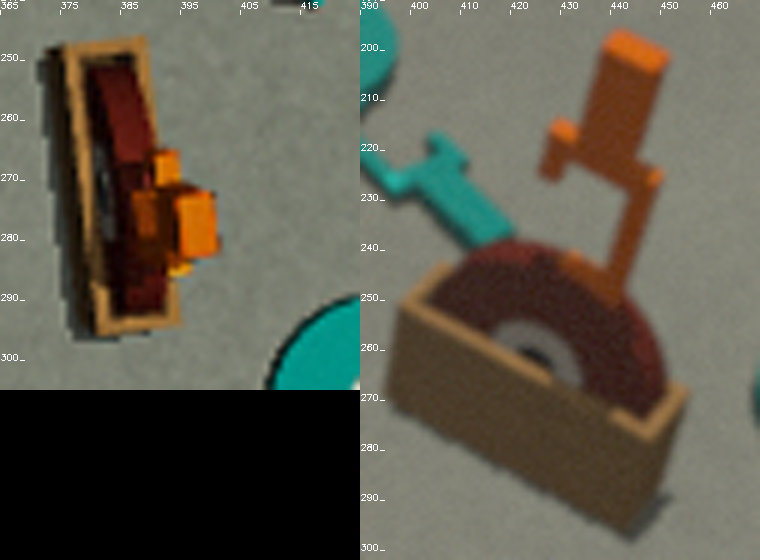

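View pics/c2.png

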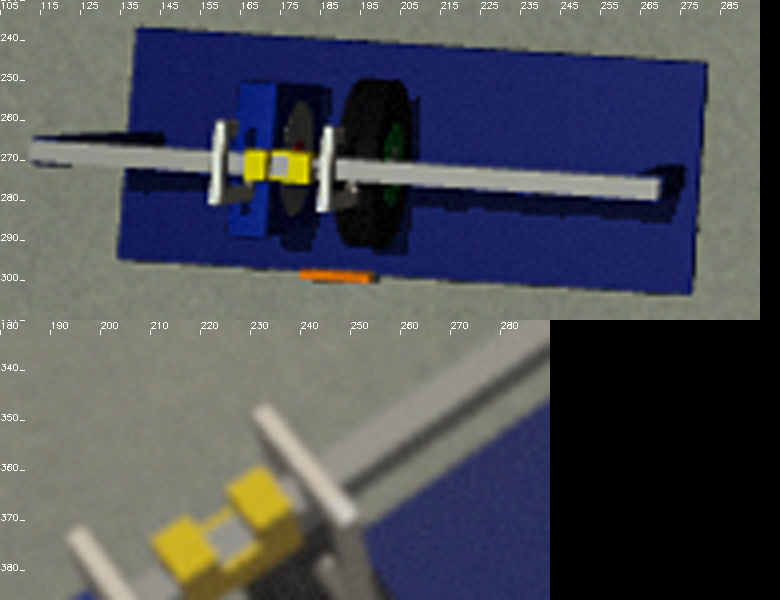

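c1 confirms the choice: a red-brown disc in cardboard with an orange grip at side (444,200). The spine is on the robot side and the hook opens away from the robot. c2 shows the bar, with the yellow clip at about (174,271) in the top view, between the white hooks at 159.5 and 186.5. Now to turn the pixels into positions.

```bash
cat >> h.py <<'E'
from scipy.optimize import least_squares
CAM={n:pickle.load(open(n+".pkl","rb")) for n in("top","side")}
def proj(n,P):
    c=CAM[n]; q=(np.atleast_2d(P)-c["origin"])@c["orientation"]; q=q*[1,-1,-1]
    u=q@c["K"].T; return u[:,:2]/u[:,2:]
def ray(n,px,z):
    c=CAM[n]; d=np.linalg.inv(c["K"])@[px[0],px[1],1]; d=c["orientation"]@(d*[1,-1,-1])
    return c["origin"]+d*(z-c["origin"][2])/d[2]
def Rz(a): return np.array([[np.cos(a),-np.sin(a),0],[np.sin(a),np.cos(a),0],[0,0,1]])
def unc(p,k,o): return (np.array(p,float)+.5)/k-.5+np.array(o)
def fit(obs,x0):   # obs: list (cam, local pt, px); pose x,y,yaw
    f=lambda v:np.concatenate([(proj(n,Rz(v[2])@np.array(l)+[v[0],v[1],0])[0]-p) for n,l,p in obs])
    r=least_squares(f,x0,loss="soft_l1"); return r.x,f(r.x).reshape(-1,2)
E
cat > m.py <<'E'
from h import *
T=lambda x,y:unc((x,y),4,(105,230)); S=lambda x,y:unc((x,y-320),5,(180,330))
ob=[("top",(.065,.16,.008),T(137,28)),("top",(.065,-.16,.008),T(707,63)),("top",(-.065,-.16,.008),T(691,294)),("top",(-.065,.16,.008),T(118,259)),
("top",(0,.15,.16),T(31,152)),("top",(0,-.15,.16),T(660,188))]
v,r=fit(ob,[.5,.3,0]); print("stand",v,"\n",r.round(1))
sp=ob[4:]
for n,px,z,l in [("top",T(219,162),.17,"hookB"),("top",T(326,169),.17,"hookW"),("top",T(256.5,165.5),.168,"blk+"),("top",T(298.5,168),.168,"blk-"),
  ("side",S(103,565),.17,"hookB"),("side",S(303,463),.17,"hookW"),("side",S(183,544),.168,"blk+"),("side",S(260,493),.168,"blk-")]:
    p=ray(n,px,z); q=Rz(-v[2])@(p-[v[0],v[1],0]); print(n,l,(p*1e3).round(1),"local",(q*1e3).round(1))
T=lambda x,y:unc((x,y),6,(365,240)); S=lambda x,y:unc((x-360,y),5,(390,190))
a,b,h=.052,.015,.052
ob=[("top",(a,b,h),T(63,47)),("top",(a,-b,h),T(146,38)),("top",(-a,-b,h),T(181,325)),("top",(-a,b,h),T(97,334))]
os_=[("side",(a,b,h),S(403,305)),("side",(-a,b,h),S(648,438)),("side",(-a,-b,h),S(687,390)),("side",(a,-b,h),S(445,263)),("side",(-a,b,0),S(632,541)),("side",(a,b,0),S(391,408))]
for o in (ob,os_,ob+os_):
    w,r=fit(o,[.48,-.19,0]); print("carton",w,abs(r).max().round(1))
g=.195; q=[(10,6),(10,-6),(-10,-6),(-10,6)]
og=[("top",(x/1e3,y/1e3,g),T(*p)) for (x,y),p in zip(q,[(176,196),(212,190),(219,255),(183,260)])]
s2=[("side",(x/1e3,y/1e3,g),S(*p)) for (x,y),p in zip(q,[(603,55),(617,30),(668,50),(655,75)])]
for o in (og,s2,og+s2):
    w,r=fit(o,[.48,-.19,0]); print("grip",w,abs(r).max().round(1))
E
python3 m.py
```

```text
stand [ 0.53806341  0.17309908 -0.08030597] 
 [[-0.4 -0.3]
 [ 0.4 -0.4]
 [ 0.6  0.3]
 [-0.4  0.4]
 [-0.1 -0.2]
 [-0.1  0.2]]
top hookB [543.4 230.1 170. ] local [  0.7  57.2 170. ]
top hookW [539.  179.8 170. ] local [  0.4   6.8 170. ]
top blk+ [541.3 213.1 168. ] local [  0.   40.1 168. ]
top blk- [539.7 193.3 168. ] local [  0.   20.2 168. ]
side hookB [549.9 231.5 170. ] local [  7.1  59.2 170. ]
side hookW [538.3 182.4 170. ] local [ -0.5   9.3 170. ]
side blk+ [542.3 214.9 168. ] local [  0.9  42.  168. ]
side blk- [540.3 194.  168. ] local [  0.5  21.1 168. ]
carton [ 0.52982608 -0.21386031  0.09140007] 0.3
carton [ 0.52717557 -0.21275384  0.09752555] 2.0
carton [ 0.52846874 -0.21345895  0.09236345] 2.0
grip [ 0.52214586 -0.21461337  0.09280749] 0.3
grip [ 0.51967685 -0.21095223  0.18565224] 1.0
grip [ 0.52149078 -0.21377724  0.11063522] 2.5
```

```bash
cat >> h.py <<'E'
def tool(yaw,s=1):
    y=s*np.array([np.cos(yaw),np.sin(yaw),0]); z=np.array([0,0,-1.]); return np.column_stack([np.cross(y,z),y,z])
def st(l=""):
    s=telemetry.observe(); print(l,"t",round(s["time_s"],2),"p",(np.array(s["ee_pos"])*1e3).round(1),"F",np.round(s["contact_force"],2),"M",np.round(s["moment"],2),"w",round(s["gripper_width"]*1e3,2),"ff",np.round(s["finger_force"],1)); return s
E
python3 - <<'E'
from h import *
for s in (1,-1):
    for p,y in (((.522,-.2135,.177),.093),((.44,.205,.3),-.08),((.54,.204,.2),-.08)):
        q=kin.solve_ik(np.array(p),tool(y,s)); print(s,p,None if q is None else np.round(q,2))
sg=1 if abs(kin.solve_ik(np.array((.522,-.2135,.177)),tool(.093,1))[5])<abs(kin.solve_ik(np.array((.522,-.2135,.177)),tool(.093,-1))[5]) else -1
print("sg",sg); R=tool(.093,sg)
claw.gripper_to(.060,35)
robot.move_to(np.array([.522,-.2135,.27]),R)
robot.move_straight(np.array([.522,-.2135,.178]),vel=.08); st("down")
claw.gripper_to(.0,35); st("grip")
E
```

```text
1 (0.522, -0.2135, 0.177) [-0.43  0.24  2.04 -0.    0.86 -0.52]
1 (0.44, 0.205, 0.3) [ 0.39 -0.05  2.11 -0.    1.09  0.47]
1 (0.54, 0.204, 0.2) [ 0.32  0.23  2.   -0.    0.91  0.4 ]
-1 (0.522, -0.2135, 0.177) [-0.43  0.24  2.04 -0.    0.86  2.62]
-1 (0.44, 0.205, 0.3) [ 0.39 -0.05  2.11 -0.    1.09 -2.67]
-1 (0.54, 0.204, 0.2) [ 0.32  0.23  2.   -0.    0.91 -2.74]
sg 1
down t 4.64 p [ 522.3 -213.6  178.5] F [0.54 0.62 1.01] M [-0.05 -0.11  0.02] w 59.71 ff 0.0
grip t 5.33 p [ 522.6 -213.5  178.1] F [ 5.53  0.95 -3.49] M [ 0.17 -1.69 -0.05] w 20.27 ff 34.8
```

Run:
```python
from h import *
robot.move_straight(np.array([.524,-.2135,.20]),vel=.05); st("a")
robot.move_straight(np.array([.522,-.2135,.31]),vel=.12); robot.pause(.3); st("up")
robot.move_to(np.array([.425,.0,.31]),tool(0)); 
bay=np.array([.53806,.1731,0])+Rz(-.0803)@np.array([0,.0325,0]); print(bay)
p=bay+Rz(-.0803)@np.array([-.11,-.002,0]); p[2]=.31
robot.move_to(p,tool(-.0803))
p[2]=.16+.036+.028
robot.move_straight(p,vel=.1); robot.pause(.5); st("pre"); print(p)
ims=[]
for n in("top","side"):
    c=camera(n); pickle.dump(c,open(n+"2.pkl","wb")); im=c["img"][:,:,::-1]
    x0,y0,w,h=(145,240,75,85) if n=="top" else (200,290,110,160)
    k=5 if n=="top" else 3.75
    ims.append(cv2.copyMakeBorder(cv2.resize(im[y0:y0+h,x0:x0+w],None,fx=k,fy=k,interpolation=cv2.INTER_CUBIC),0,600-int(h*k),0,0,0))
cv2.imwrite("pics/pre.png",np.hstack(ims)); print(ims[0].shape)
```

```text
a t 5.92 p [ 523.7 -213.4  199.9] F [ 0.71 -0.08 -1.03] M [-0.04 -0.09  0.  ] w 19.71 ff 34.9
up t 7.29 p [ 521.9 -213.5  309.6] F [ 0.41  0.56 -2.2 ] M [-0.04 -0.1   0.03] w 19.52 ff 34.9
[0.54066695 0.20549527 0.        ]
pre t 10.59 p [430.9 212.3 224.1] F [ 0.36  0.25 -2.05] M [-0.01 -0.09 -0.  ] w 19.79 ff 34.9
[0.43086097 0.21232523 0.224     ]
(600, 375, 3)
```

View pics/pre.png

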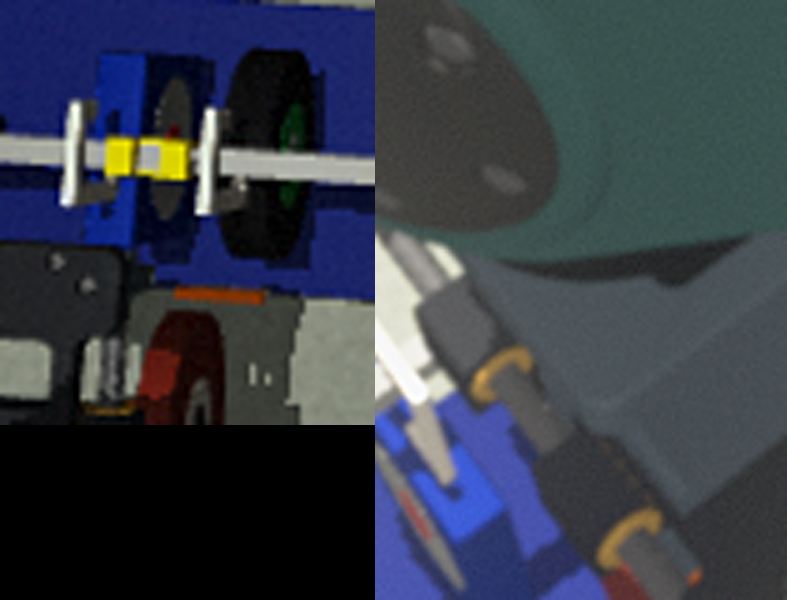

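Run:
```python
from h import *
c=pickle.load(open("top2.pkl","rb")); im=c["img"].astype(int)
s=telemetry.observe(); p=np.array(s["ee_pos"]); R=Rz(-.0803)
print(np.arctan2(s["tool_rot"][1][1],s["tool_rot"][0][1]))
# predicted silhouette of disc (TCP at grip)
th=np.linspace(0,2*np.pi,60)
P=np.array([p+R@[.045*np.cos(a),y,.045*np.sin(a)-.127] for a in th for y in(-.007,.007)])
hull=cv2.convexHull(((proj("top",P)+.5)*16).astype(np.int32))
x0,y0,w,h=145,290,75,90; k=6
big=cv2.resize(c["img"][y0:y0+h,x0:x0+w,::-1],None,fx=k,fy=k,interpolation=cv2.INTER_CUBIC).copy()
def line(pts,col): cv2.polylines(big,[(((np.array(pts)+.5)-[x0,y0])*k).astype(np.int32)],False,col,1)
for y in(-.007,.007): line(proj("top",[p+R@[.045*np.cos(a),y,.045*np.sin(a)-.127] for a in th]),(0,255,0))
line(proj("top",[p+R@[x,y,-.026] for x,y in((-.02,.004),(.02,.004),(.02,-.004),(-.02,-.004))]),(255,255,0))
cv2.imwrite("pics/ov.png",big)
m=(im[:,:,0]>60)&(im[:,:,0]>1.8*im[:,:,1])&(im[:,:,0]<140)
for v in range(302,326,3): u=np.where(m[v,150:200])[0]+150; print(v,u.min() if len(u) else 0,u.max() if len(u) else 0)
```

```text
-0.08030827564892665
302 0 0
305 0 0
308 0 0
311 174 180
314 174 179
317 173 179
320 171 171
323 0 0
```

View pics/ov.png

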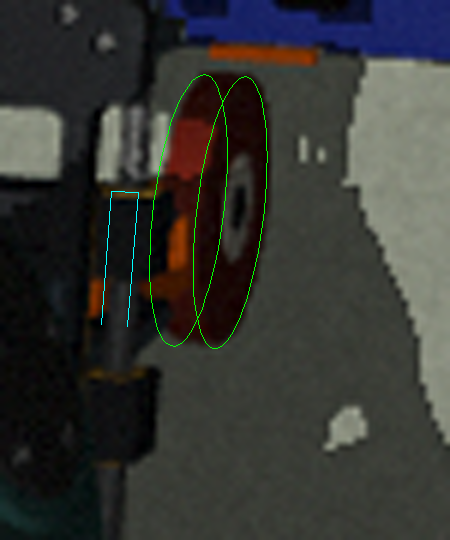

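The overlay matches the gripped disc to within 1 px. Now I move in between the neighbours, then lower in small steps while watching the force.

```bash
cat >> h.py <<'E'
A=-.0803
def at(x,y,z): # local stand coords, z = seat height over bar
    p=np.array([.53806,.1731,0])+Rz(A)@np.array([x,y,0]); p[2]=.160+.0371+z; return p
def F(): return np.array(telemetry.observe()["contact_force"])
E
python3 - <<'E'
from h import *
y=.0305
robot.move_straight(at(-.11,y,.028),vel=.05); robot.pause(.3); b=F(); st("base")
for x in (-.08,-.06,-.045,-.03,-.015,-.005,0):
    robot.move_straight(at(x,y,.028),vel=.06); f=F()-b; print(x,f.round(2))
    if abs(f).max()>2.5: break
else:
    robot.move_straight(at(0,y,.012),vel=.04); robot.pause(.2); f0=F(); st("above")
    z=.012
    while z>-.001:
        z-=.001; robot.move_straight(at(0,y,z),vel=.02); robot.pause(.05); f=F()-f0; print(round(z*1e3,1),f.round(2))
        if f[2]>2 or abs(f[:2]).max()>3: break
st("end")
E
```

```text
base t 11.24 p [430.9 212.3 225.1] F [-0.2   0.05 -1.53] M [-0.   -0.06  0.01] w 19.52 ff 34.9
-0.08 [-0.95  0.07 -0.59]
-0.06 [ 0.47  0.54 -0.11]
-0.045 [ 0.75 -0.43  0.72]
-0.03 [ 0.58  0.27 -0.07]
-0.015 [-0.18 -0.21 -0.49]
-0.005 [ 0.41 -0.3  -0.91]
0 [-0.3  -1.05 -1.29]
above t 14.89 p [540.7 203.5 209.3] F [ 0.    0.   -1.41] M [ 0.01 -0.08  0.01] w 19.86 ff 34.9
11.0 [0.66 0.18 0.38]
10.0 [ 0.6  -0.74  0.91]
9.0 [-0.14  0.32 -0.27]
8.0 [ 0.5   2.06 -1.15]
7.0 [ 0.17  2.54 -0.28]
6.0 [1.31 4.31 0.3 ]
end t 16.69 p [540.6 203.6 203.2] F [ 1.32  4.31 -1.11] M [ 0.79 -0.34 -0.01] w 19.85 ff 34.9
```

The sideways force starts exactly at the block top, with no rise in Fz. So the hook is in the slot and rubbing its -y wall; I shift to +y until that eases, then continue down.

Run:
```python
from h import *
y=.0305; z=.006; f0=np.array([0,0,-1.5])
def rd():
    robot.pause(.1); return np.mean([F() for _ in range(3)],0)-f0
for i in range(12):
    f=rd(); print("y",round(y*1e3,2),"z",round(z*1e3,1),f.round(2))
    if abs(f[1])<1: break
    y+=.0004*np.sign(f[1]); robot.move_straight(at(0,y,z),vel=.01)
for i in range(30):
    if z<=-.002: break
    f=rd()
    if abs(f[1])>1.5: y+=.0003*np.sign(f[1])
    elif f[2]>3: print("vertical"); break
    else: z-=.001
    robot.move_straight(at(0,y,z),vel=.02); print("y",round(y*1e3,2),"z",round(z*1e3,1),f.round(2))
    if abs(f).max()>9: break
st("end")
```

```text
y 30.5 z 6.0 [ 1.11  4.28 -0.01]
y 30.9 z 6.0 [ 0.03  0.55 -0.51]
y 30.9 z 5.0 [0.62 1.49 0.12]
y 30.9 z 4.0 [ 0.02  0.47 -0.64]
y 30.9 z 3.0 [-0.52  0.03 -0.01]
y 30.9 z 2.0 [-0.7  -0.1  -0.66]
y 30.9 z 1.0 [-0.6   0.28  0.15]
y 30.9 z 0.0 [-0.45 -0.11 -0.56]
vertical
end t 19.34 p [540.7 203.9 197.4] F [-1.3   0.52  4.8 ] M [-0.11  0.11  0.01] w 19.56 ff 35.0
```

It bottomed at seat height 0, so the hook is home on the bar. Ease the load, release slowly, retreat and check.

Run:
```python
from h import *
robot.move_straight(at(0,.0309,.0005),vel=.01); st("ease")
claw.gripper_to(.026,3); robot.pause(.3); st("open"); claw.gripper_to(.045); st()
p=at(0,.0309,.0); p[2]=.36; robot.move_straight(p,vel=.1); st("up")
robot.move_to(np.array([.35,-.45,.4]),tool(-.5)); robot.pause(.5); st()
ims=[]
for n in("top","side"):
    c=camera(n); pickle.dump(c,open(n+"3.pkl","wb")); im=c["img"][:,:,::-1]
    x0,y0,w,h,k=(140,235,80,75,5) if n=="top" else (175,310,110,165,3.6)
    ims.append(cv2.copyMakeBorder(cv2.resize(im[y0:y0+h,x0:x0+w],None,fx=k,fy=k,interpolation=cv2.INTER_CUBIC),0,600-int(h*k),0,0,0))
    for t in("bottle","blue_pack","black_wheel"): print(n,t,[(round(s["confidence"],2),s["rect"]) for s in silhouettes(c,t)][:1])
cv2.imwrite("pics/end.png",np.hstack(ims))
```

```text
ease t 19.59 p [540.4 203.9 197.4] F [-0.15 -0.03 -0.6 ] M [-0.06 -0.06 -0.02] w 19.55 ff 35.0
open t 20.23 p [540.6 203.9 197.6] F [ 0.08 -0.17 -0.3 ] M [ 0.03 -0.05 -0.03] w 25.83 ff 0.0
 t 20.73 p [540.5 203.9 197.6] F [-0.71 -0.08 -0.33] M [-0.02 -0.1   0.02] w 45.08 ff 0.0
up t 22.5 p [540.4 203.8 359.4] F [-0.01  0.16 -0.32] M [-0.03 -0.06  0.02] w 44.75 ff 0.0
 t 25.43 p [ 350.  -449.9  400. ] F [ 0.65  0.64 -0.21] M [-0.03 -0.06  0.  ] w 44.72 ff 0.0
top bottle [(0.75, [337.9, 193.1, 363.2, 218.6])]
top blue_pack [(0.9, [156.1, 252.9, 181.9, 291.8])]
top black_wheel [(0.97, [184.2, 250.3, 209.7, 292.1])]
side bottle [(0.79, [328.5, 206.3, 356.7, 269.8])]
side blue_pack [(0.78, [192.5, 373.2, 243.2, 460.1])]
side black_wheel [(0.84, [230.9, 348.9, 274.7, 429.7])]
```

View pics/end.png

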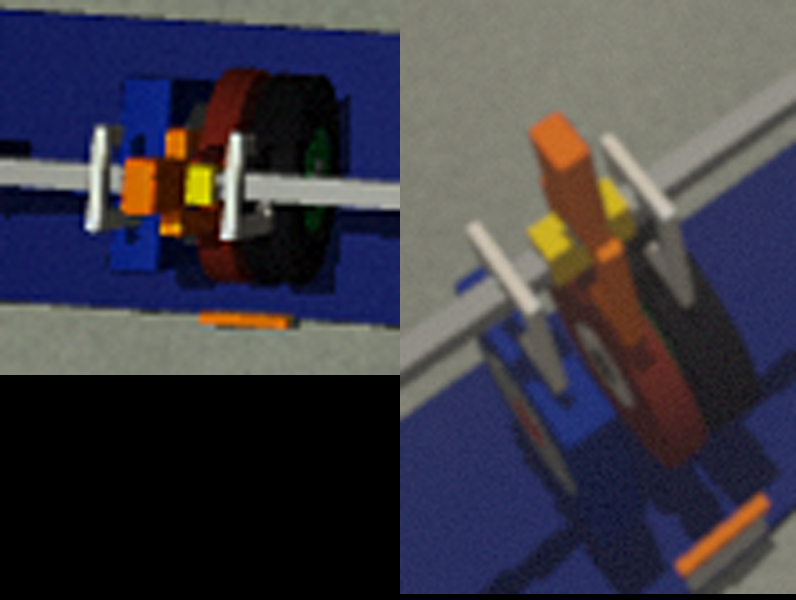

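The picture shows the disc hanging in the slot, with the grip top at top (167.8,272.1), the neighbours where they were and the bottle standing. I check the grip top against the predicted upright position before handing in.

Run:
```python
from h import *
p=proj("top",[.5405,.2039,.214])[0]; print(p)
if np.linalg.norm(p-[167.7,271.8])<3: print(job.hand_in())
```

```text
[166.28353577 272.16987209]
the job is handed in; nothing more can be done
None
```

The sanding disc is hung on the bar with its hook down in the yellow clip's slot and let go, with the neighbours and bottle in place in the last pictures; the job was handed in at about 25 s and no verdict came back.

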